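# Find and release the latched extractor key

## Robot

A 6-joint arm with a two-finger parallel gripper is mounted at the origin on the work surface. World frame = base frame: x ahead of the robot, y to its left, z up, the work surface at z = 0. Lengths are in m, angles in rad, forces in N, time in s.
With the tool pointing down it reaches from about 0.375 to 0.975 m from the base axis. Payload 3.8 kg.
Tool frame: the origin (TCP) lies midway between the tips of the shut fingers; the grasp point (between the pads) lies 19 mm behind it; z points along the fingers, y is the line along which they close (so a half turn about z gives the same grasp; the last joint's range is limited). The gripper opens to 85 mm and grips with 20 to 120 N. Pads are 22 mm wide; open, the fingers measure 114 mm over their backs; the gripper's body (76 mm by 85 mm) begins 54 mm behind the grasp point. The pads swing forward as they close: fully open they stand 13 mm farther back than shut.
Start: joints at [1.17, 0.264, 1.604, -0, 1.274, -0.037], TCP at [0.24, 0.631, 0.231] pointing down, gripper open.
Joint ranges: [-2.63, 2.63], [-0.94, 2.18], [0.31, 2.57], [-1.31, 4.45], [0, 2.66], [-2.55, 2.55]. Speed limits (rad/s): [2.57, 2.57, 3.14, 3.14, 3.14, 3.14].

## Interface

Orientations are given as a unit quaternion [w, x, y, z].
In Python, from rig import robot, optics gives the robot as it stands.
- The arm moves only by the shell command python3 -m crank 'ROWS'. ROWS is JSON, a list of rows, each an object of numbers: "dx", "dy", "dz": the shift along the world's x, y, z in cm; "rx", "ry", "rz": the turn, a rotation vector about the world's x, y, z in rad; "jaw": the opening, from 0 (shut) to 1 (fully open). A call has 1 to 12 rows; each row is the pose to reach, as a shift and turn from the pose commanded when the call began; what a row does not reach only later rows make up. A row lasts 1/12 s, in which the tool goes at most 41.7 mm and 7.16 degrees, less where a joint would pass 70% of its speed; a pose out of reach is approached as far as the arm can. A call with a gripper value outside its range is refused whole. The fingers move at their own pace and stop on an object; the grip force is fixed at half the most. Time passes only in rows, so rows that repeat a pose let the fingers close. It gives the time, the measured TCP pose, the force and the opening at its end, in the units of the state.
- robot.read_state(): the state, without advancing time (a new reading comes with each control period).
- optics.camera(name): name is "scene" or "top"; returns the picture (384x512x3 uint8, blue, green, red); there is no depth.
- optics.calibration(name): a dict with "fx", "fy", "cx", "cy" (pixels), "k1" (the pictures are not rectified: a ray, as slopes to the right and down, at radius r is drawn at 1 + k1 r^2 times it, then the intrinsics apply), "camera_from_world" (4x4, takes a point from world to camera coordinates). Camera axes: x right, y down, z forward; pixel columns grow to the right and rows downward; lengths in m; the calibration is good to about 2 mm. A picture is of the moment at which its call begins. calibration takes no time and is no camera call.
- robot.finish_job(): hands the job in, once; it reports no verdict.
The state is a dict: "time_s": time; "qpos": joint angles; "qd": joint speeds; "tau": joint torques, N m; "tool_pos": TCP position; "orientation": TCP orientation; "contact_force": force on the tool from outside, world axes, zero at the start; "moment": the same for the moment, N m; "width": finger opening in m.
Only numpy, scipy, OpenCV 4.12 (cv2) and the standard library are available. Lean on these libraries where they do the work, as an engineer would, in place of code of your own. Each camera call takes 0.05 s, during which the arm holds its last target. There are 200 camera calls.

## Task

One of the four identical grey keys on the dust extractor's control box has been left latched down, a few millimetres lower and firmer than the others. With the fingertips, tap all four keys lightly, one after another along the row from the robot's left to its right, so lightly that none changes state, to feel which one is latched; then press that key down until it lets go and take the fingers away, so that all four keys stand up. Do not push in the keys that are already up, and do not pick up or shift any of the loose things around.

Things in the scene. Friction and masses are not known exactly. Their poses are not given: they have to be found in the camera images.
- console: white control box, 180 (x) x 260 (y) x 55 mm high, fixed to the table, turned by up to 0.3 rad. Origin: centre of its underside; its x points away from the robot, its y to the robot's left. The key row runs along its y, 45 mm nearer the robot than its centre, at y = +69, +23, -23 and -69 mm; the rear half is a flat black deck with small things on it.
- key_row (a point): middle of the key row, on the box's top face, 55 mm above the table. Feel: an up key yields from 2 N plus 0.6 N per mm and springs back; never push it in over 6 mm. The latched key is firm to 3.7 N, then 0.6 N per mm; eased off early it stays latched; pushed 3 mm or more further down (5.5 N) and let go, it springs up; its stop is 4.5 mm down (7 N).
- key_a: one of four identical light grey keys, cap 30 (x) x 28 (y) mm, 46 mm from key to key (18 mm gaps); which of the four places this one has varies. Origin: centre of its top face, z up. A key that is up has its top 69 mm above the table (14 mm above the box); the latched one is 4 mm lower, at 65 mm.
- key_b: one of four identical light grey keys, cap 30 (x) x 28 (y) mm, 46 mm from key to key (18 mm gaps); which of the four places this one has varies. Origin: centre of its top face, z up. A key that is up has its top 69 mm above the table (14 mm above the box); the latched one is 4 mm lower, at 65 mm.
- key_c: one of four identical light grey keys, cap 30 (x) x 28 (y) mm, 46 mm from key to key (18 mm gaps); which of the four places this one has varies. Origin: centre of its top face, z up. A key that is up has its top 69 mm above the table (14 mm above the box); the latched one is 4 mm lower, at 65 mm.
- key_d: one of four identical light grey keys, cap 30 (x) x 28 (y) mm, 46 mm from key to key (18 mm gaps); which of the four places this one has varies. Origin: centre of its top face, z up. A key that is up has its top 69 mm above the table (14 mm above the box); the latched one is 4 mm lower, at 65 mm.
- glue_bottle: small white bottle with blue cap, 28 mm across, 52 mm tall, standing on the black rear half of the control box. Loose; origin at the centre of its underside. To be left alone.
- ear_mould: pink ear mould, 26 mm across, 22 mm tall, on the black rear half of the control box. Loose; origin at the centre of its underside. To be left alone.
- amber_jar: amber jar, 48 mm across, 65 mm tall, on the table to the left of the control box. Loose; origin at the centre of its underside. To be left alone.
- handpiece: blue grinding handpiece lying down, 145 mm long, 22 mm thick, on the table to the right of the control box; x runs to its nose. Loose; origin at the centre of its underside, under the middle of the thick grip. To be left alone.
- brush: wooden brush, 140 mm long, lying on the table far to the right. Loose; origin at the centre of its underside as it lies. To be left alone.
- wax_cup: white cup, 64 mm across, 60 mm tall, on the table far to the left. Loose; origin at the centre of its underside. To be left alone.
- drops_bottle: amber bottle, 36 mm across, 75 mm tall, on the table far to the right. Loose; origin at the centre of its underside. To be left alone.

How it is judged:
On the way, in this order (a step that is already met when the one before it is completed fails the run):
1. the fingers touch the first key (robot's far left), with more than 0.5 N (((y of key_a in the frame of console between 0.049 and 0.089 m and contact force between the fingers and key_a above 0.5 N) or (y of key_b in the frame of console between 0.049 and 0.089 m and contact force between the fingers and key_b above 0.5 N) or (y of key_c in the frame of console between 0.049 and 0.089 m and contact force between the fingers and key_c above 0.5 N) or (y of key_d in the frame of console between 0.049 and 0.089 m and contact force between the fingers and key_d above 0.5 N))).
2. the fingers touch the second key, with more than 0.5 N (((y of key_a in the frame of console between 0.003 and 0.043 m and contact force between the fingers and key_a above 0.5 N) or (y of key_b in the frame of console between 0.003 and 0.043 m and contact force between the fingers and key_b above 0.5 N) or (y of key_c in the frame of console between 0.003 and 0.043 m and contact force between the fingers and key_c above 0.5 N) or (y of key_d in the frame of console between 0.003 and 0.043 m and contact force between the fingers and key_d above 0.5 N))).
3. the fingers touch the third key, with more than 0.5 N (((y of key_a in the frame of console between -0.043 and -0.003 m and contact force between the fingers and key_a above 0.5 N) or (y of key_b in the frame of console between -0.043 and -0.003 m and contact force between the fingers and key_b above 0.5 N) or (y of key_c in the frame of console between -0.043 and -0.003 m and contact force between the fingers and key_c above 0.5 N) or (y of key_d in the frame of console between -0.043 and -0.003 m and contact force between the fingers and key_d above 0.5 N))).
4. the fingers touch the fourth key (robot's far right), with more than 0.5 N (((y of key_a in the frame of console between -0.089 and -0.049 m and contact force between the fingers and key_a above 0.5 N) or (y of key_b in the frame of console between -0.089 and -0.049 m and contact force between the fingers and key_b above 0.5 N) or (y of key_c in the frame of console between -0.089 and -0.049 m and contact force between the fingers and key_c above 0.5 N) or (y of key_d in the frame of console between -0.089 and -0.049 m and contact force between the fingers and key_d above 0.5 N))).
5. after all four taps, the latched key is released and all four keys stand up (z of each of key_a, key_b, key_c, key_d in the frame of console above 0.0675 m), for 0.2 s.
At the end, for the whole second after the job is handed in: all four keys stand up (tops within 1.5 mm of the up height, 69 mm above the table), and every loose thing is within 15 mm of where it started (all of step 5 and distance of each of glue_bottle, ear_mould, amber_jar, handpiece, brush, wax_cup, drops_bottle from where it was at the start of the episode below 0.015 m); the robot touches nothing.
It fails at once if a key that was up is pushed in by more than 6.5 mm (distance of any of key_a, key_b, key_c, key_d from where it was at the start of the episode above 0.0065 m).
It fails at once if a loose thing is lifted, carried or pushed more than 15 mm (distance of any of glue_bottle, ear_mould, amber_jar, handpiece, brush, wax_cup, drops_bottle from where it was at the start of the episode above 0.015 m).
It also fails if it takes over 58 s, if anything falls off the work surface, if the arm or the gripper's body presses on something with over 40 N, if the wrist force passes 120 N, or if a joint passes its speed limit or range.

## Working session

There is one attempt and no reset: what is moved stays moved. The work goes in short steps, Python scripts to look and compute and a shell command to move; the robot and the scene stay as the last step left them, time stands still between calls to the robot, and variables do not carry over. Pictures are saved under pics/ and viewed, on a budget of 10 in all, crops included, one or two more only if the job needs it, and the job is handed in when it is done.

```bash
ls; mkdir -p pics
python3 - <<'E'
from rig import robot, optics
import cv2
for n in("top","scene"):
    cv2.imwrite(f"pics/{n}0.png",optics.camera(n)); c=optics.calibration(n); print(n,c)
print(robot.read_state())
E
```

```text
pics
top {'fx': 479.2271351628658, 'fy': 479.2271351628658, 'cx': 249.20369791043584, 'cy': 193.46067818333574, 'k1': -0.0243642208840324, 'camera_from_world': array([[ 6.46619701e-04, -9.99894736e-01, -1.44947778e-02,
        -1.82487279e-02],
       [-9.82762723e-01,  2.04424729e-03, -1.84860084e-01,
         5.12456020e-01],
       [ 1.84870256e-01,  1.43644615e-02, -9.82657952e-01,
         1.31276397e+00],
       [ 0.00000000e+00,  0.00000000e+00,  0.00000000e+00,
         1.00000000e+00]])}
scene {'fx': 354.7615063368264, 'fy': 354.7615063368264, 'cx': 252.92073589178568, 'cy': 187.87427247433192, 'k1': -0.0038424380168394943, 'camera_from_world': array([[ 5.19139423e-01,  8.54689531e-01,  2.56752812e-04,
        -2.39342080e-01],
       [ 4.68295109e-01, -2.84191673e-01, -8.36621052e-01,
        -1.92102479e-01],
       [-7.14978287e-01,  4.34443206e-01, -5.47782028e-01,
         1.47714472e+00],
       [ 0.00000000e+00,  0.00000000e+00,  0.00000000e+00,
         1.00000000e+00]])}
{'time_s': 0.1, 'qpos': array([ 1.17012121e+00,  2.64693391e-01,  1.60527227e+00,  1.68279746e-06,
        1.27369783e+00, -3.68790847e-02]), 'qd': array([ 0.00122475, -0.00057889, -0.00291318,  0.00012947,  0.00125246,
       -0.00049382]), 'tau': array([ 6.62115071e-04, -5.16702390e+01, -3.68590450e+01,  4.75348281e-05,
        6.22172389e-03, -4.70853948e-06]), 'tool_pos': array([0.23990547, 0.63020449, 0.23005722]), 'orientation': array([-2.25508874e-04,  1.80896748e-01,  9.83501548e-01, -1.01056614e-03]), 'contact_force': array([-0.18111657,  0.32278539, -0.20185245]), 'moment': array([0.01957549, 0.00868888, 0.00526528]), 'width': 0.08559619746756582}
```

View pics/top0.png

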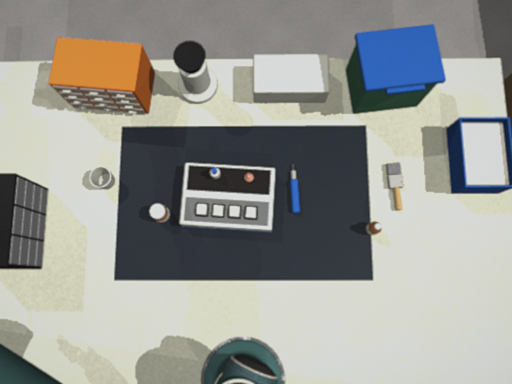

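View pics/scene0.png

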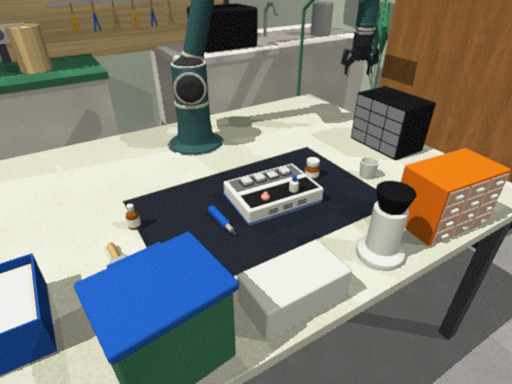

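The top view shows the keys at about (202,210), (218,211), (235,212) and (251,213). The robot's left is image left, and the bottle and ear mould are behind the row at (215,173) and (249,178). Next I'll measure the keys.

```bash
cat > h.py <<'E'
import numpy as np, cv2
from rig import robot, optics
def ray(name,uv,z):
    c=optics.calibration(name);K=np.array([[c['fx'],0,c['cx']],[0,c['fy'],c['cy']],[0,0,1]])
    p=cv2.undistortPoints(np.array(uv,float).reshape(-1,1,2),K,np.array([c['k1'],0,0,0.]))[:,0]
    M=c['camera_from_world'];R=M[:3,:3];o=-R.T@M[:3,3]
    d=np.c_[p,np.ones(len(p))]@R
    return o+d*((z-o[2])/d[:,2])[:,None]
E
python3 - <<'E'
from h import *
im=cv2.imread("pics/top0.png");g=cv2.cvtColor(im,cv2.COLOR_BGR2GRAY)
m=np.zeros_like(g);m[200:224,190:265]=(g[200:224,190:265]>165)
n,l,s,c=cv2.connectedComponentsWithStats(m,connectivity=4)
P=[]
for i in range(1,n):
    print(s[i],c[i].round(1))
    if 60<s[i][4]<250: P.append(c[i]+0.0)
P=np.array(sorted(P,key=lambda p:p[0]))
W=ray("top",P,0.069);print(W.round(4),np.linalg.norm(np.diff(W,axis=0),axis=1))
d=W[-1]-W[0];print("row dir yaw",np.arctan2(-(-d[0]),-d[1])*1, "mid",W.mean(0), "R",np.linalg.norm(W[:,:2],axis=1))
# box outline corners of white frame
print(ray("top",[[185,164],[275,167],[273,230],[181,227]],0.055).round(3))
E
```

```text
[242 200  23   2  30] [254.9 200.2]
[197 204  10  11  97] [201.3 208.5]
[213 205  10  11  97] [217.8 210. ]
[230 206  10  11  97] [234.3 210.5]
[246 207  10  11  98] [250.7 211.8]
[190 221  42   3  75] [205.9 222.5]
[[ 0.4661  0.1142  0.069 ]
 [ 0.4271  0.1009  0.069 ]
 [ 0.4618  0.0682  0.069 ]
 [ 0.4603  0.0224  0.069 ]
 [ 0.4566 -0.0231  0.069 ]] [0.04129276 0.0477066  0.04586677 0.04569832]
row dir yaw -0.06968392381930015 mid [0.45437825 0.05651998 0.069     ] R [0.47993468 0.43881775 0.46686212 0.46081988 0.45714567]
[[ 0.597  0.165  0.055]
 [ 0.588 -0.092  0.055]
 [ 0.407 -0.085  0.055]
 [ 0.416  0.172  0.055]]
```

Key spacing measures 45.7–47.7 mm (46 given), and the box corners agree with the row position and a yaw of about -0.07 rad. I'll move in at height, shut the jaws and align.

```bash
python3 -m crank '[{"dx":22.6,"dy":-51.6,"dz":-7,"rz":0.29,"jaw":0},{"dx":22.6,"dy":-51.6,"dz":-7,"rz":0.29,"jaw":0},{"dx":22.6,"dy":-51.6,"dz":-7,"rz":0.29,"jaw":0},{"dx":22.6,"dy":-51.6,"dz":-7,"rz":0.29,"jaw":0},{"dx":22.6,"dy":-51.6,"dz":-7,"rz":0.29,"jaw":0},{"dx":22.6,"dy":-51.6,"dz":-7,"rz":0.29,"jaw":0},{"dx":22.6,"dy":-51.6,"dz":-7,"rz":0.29,"jaw":0},{"dx":22.6,"dy":-51.6,"dz":-7,"rz":0.29,"jaw":0},{"dx":22.6,"dy":-51.6,"dz":-7,"rz":0.29,"jaw":0},{"dx":22.6,"dy":-51.6,"dz":-7,"rz":0.29,"jaw":0},{"dx":22.6,"dy":-51.6,"dz":-7,"rz":0.29,"jaw":0},{"dx":22.6,"dy":-51.6,"dz":-7,"rz":0.29,"jaw":0}]'
```

```text
invalid input
```

```bash
python3 -m crank '[{"dx":22.6,"dy":-51.6,"dz":-7,"rx":0,"ry":0,"rz":0.29,"jaw":0},{"dx":22.6,"dy":-51.6,"dz":-7,"rx":0,"ry":0,"rz":0.29,"jaw":0},{"dx":22.6,"dy":-51.6,"dz":-7,"rx":0,"ry":0,"rz":0.29,"jaw":0},{"dx":22.6,"dy":-51.6,"dz":-7,"rx":0,"ry":0,"rz":0.29,"jaw":0},{"dx":22.6,"dy":-51.6,"dz":-7,"rx":0,"ry":0,"rz":0.29,"jaw":0},{"dx":22.6,"dy":-51.6,"dz":-7,"rx":0,"ry":0,"rz":0.29,"jaw":0}]'
```

```text
time_s: 0.6
tool_pos: [0.3397, 0.4015, 0.1996]
orientation: [-0.0, 0.037, 0.999, -0.0]
contact_force: [1.0, 0.7, 0.5]
width: 0.0122
```

```bash
python3 -m crank '[{"dx":12.6,"dy":-28.8,"dz":-3.9,"rx":0,"ry":0,"rz":0,"jaw":0},{"dx":12.6,"dy":-28.8,"dz":-3.9,"rx":0,"ry":0,"rz":0,"jaw":0},{"dx":12.6,"dy":-28.8,"dz":-3.9,"rx":0,"ry":0,"rz":0,"jaw":0},{"dx":12.6,"dy":-28.8,"dz":-3.9,"rx":0,"ry":0,"rz":0,"jaw":0},{"dx":12.6,"dy":-28.8,"dz":-3.9,"rx":0,"ry":0,"rz":0,"jaw":0},{"dx":12.6,"dy":-28.8,"dz":-3.9,"rx":0,"ry":0,"rz":0,"jaw":0},{"dx":12.6,"dy":-28.8,"dz":-3.9,"rx":0,"ry":0,"rz":0,"jaw":0},{"dx":12.6,"dy":-28.8,"dz":-3.9,"rx":0,"ry":0,"rz":0,"jaw":0},{"dx":12.6,"dy":-28.8,"dz":-6.9,"rx":0,"ry":0,"rz":0,"jaw":0},{"dx":12.6,"dy":-28.8,"dz":-6.9,"rx":0,"ry":0,"rz":0,"jaw":0},{"dx":12.6,"dy":-28.8,"dz":-8.9,"rx":0,"ry":0,"rz":0,"jaw":0},{"dx":12.6,"dy":-28.8,"dz":-8.9,"rx":0,"ry":0,"rz":0,"jaw":0}]'
python3 - <<'E'
from h import *
for n in("top","scene"):
    cv2.imwrite(f"pics/{n}1.png",optics.camera(n))
a=cv2.resize(cv2.imread("pics/top1.png")[140:250,160:300],None,fx=4,fy=4);b=cv2.resize(cv2.imread("pics/scene1.png")[130:240,200:340],None,fx=4,fy=4)
cv2.imwrite("pics/c1.png",cv2.resize(np.vstack([a,b]),(382,600)))
print(robot.read_state())
E
```

```text
time_s: 1.6
tool_pos: [0.4627, 0.1152, 0.1085]
orientation: [-0.003, 0.037, 0.999, -0.001]
contact_force: [-1.1, -0.2, -1.3]
width: -0.0001
{'time_s': 1.7, 'qpos': array([ 1.92405551e-01,  3.91473021e-03,  2.13323223e+00,  1.29238095e-04,
        1.00713527e+00, -1.30553298e+00]), 'qd': array([ 0.0027665 , -0.01824627, -0.02889605, -0.0020626 , -0.00640758,
       -0.0011309 ]), 'tau': array([-2.27996483e-01, -3.17911470e+01, -3.15604413e+01, -1.18691835e-02,
        3.12433625e-02,  1.37657360e-03]), 'tool_pos': array([0.46452292, 0.11590309, 0.11111789]), 'orientation': array([-1.32211335e-03,  3.64553837e-02,  9.99334375e-01, -2.51901922e-04]), 'contact_force': array([-0.18745651,  0.05814765,  1.92220461]), 'moment': array([ 0.02174219, -0.00640571, -0.03276642]), 'width': -0.0003954543369419449}
```

View pics/c1.png

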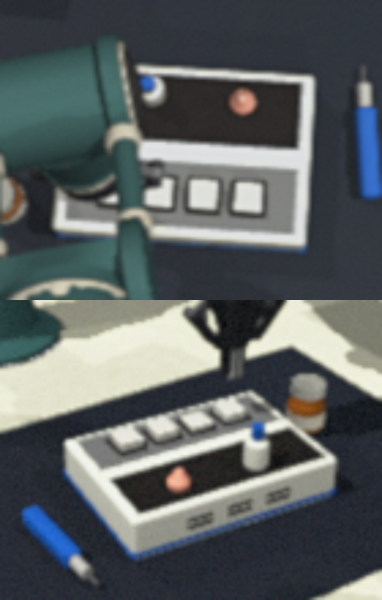

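The crop shows the shut fingers above the leftmost key, clear of the bottle and jar. Next I go down to just above it and let the arm settle.

```bash
python3 -m crank '[{"dx":0,"dy":0,"dz":-1.5,"rx":0,"ry":0,"rz":0,"jaw":0},{"dx":0,"dy":0,"dz":-3,"rx":0,"ry":0,"rz":0,"jaw":0},{"dx":0,"dy":0,"dz":-3.5,"rx":0,"ry":0,"rz":0,"jaw":0},{"dx":0,"dy":0,"dz":-3.5,"rx":0,"ry":0,"rz":0,"jaw":0},{"dx":0,"dy":0,"dz":-3.5,"rx":0,"ry":0,"rz":0,"jaw":0},{"dx":0,"dy":0,"dz":-3.5,"rx":0,"ry":0,"rz":0,"jaw":0}]'
for i in 1 2 3; do python3 -m crank '[{"dx":0,"dy":0,"dz":0,"rx":0,"ry":0,"rz":0,"jaw":0}]'; done
```

```text
time_s: 2.2
tool_pos: [0.4666, 0.116, 0.0778]
orientation: [0.001, 0.037, 0.999, 0.0]
contact_force: [0.9, 0.3, -0.3]
width: 0.0001
time_s: 2.28
tool_pos: [0.4666, 0.1159, 0.0777]
orientation: [0.001, 0.037, 0.999, 0.0]
contact_force: [-0.5, -0.3, 0.3]
width: -0.0001
time_s: 2.37
tool_pos: [0.4664, 0.1158, 0.0774]
orientation: [0.001, 0.037, 0.999, 0.0]
contact_force: [-0.0, -0.3, 0.2]
width: 0.0001
time_s: 2.45
tool_pos: [0.4661, 0.1156, 0.0771]
orientation: [0.001, 0.037, 0.999, 0.0]
contact_force: [0.2, 0.5, -0.4]
width: 0.0001
```

```bash
python3 -m crank '[{"dx":0,"dy":0,"dz":-0.4,"rx":0,"ry":0,"rz":0,"jaw":0},{"dx":0,"dy":0,"dz":-0.6,"rx":0,"ry":0,"rz":0,"jaw":0},{"dx":0,"dy":0,"dz":-0.6,"rx":0,"ry":0,"rz":0,"jaw":0},{"dx":0,"dy":0,"dz":-0.6,"rx":0,"ry":0,"rz":0,"jaw":0}]'
for i in 1 2 3 4; do python3 -m crank '[{"dx":0,"dy":0,"dz":-0.05,"rx":0,"ry":0,"rz":0,"jaw":0},{"dx":0,"dy":0,"dz":-0.05,"rx":0,"ry":0,"rz":0,"jaw":0}]'|egrep 'pos|force'; done
```

```text
time_s: 2.78
tool_pos: [0.4653, 0.1155, 0.07]
orientation: [-0.0, 0.037, 0.999, -0.0]
contact_force: [0.3, 0.1, -0.3]
width: 0.0002
tool_pos: [0.4657, 0.1155, 0.0698]
contact_force: [0.2, 0.1, -0.2]
tool_pos: [0.4657, 0.1156, 0.0694]
contact_force: [-0.1, 1.6, -0.8]
tool_pos: [0.4658, 0.1156, 0.0691]
contact_force: [-0.1, 0.1, -0.1]
tool_pos: [0.4658, 0.1156, 0.0686]
contact_force: [-0.5, 0.3, 2.0]
```

```bash
for i in 1 2; do python3 -m crank '[{"dx":0,"dy":0,"dz":-0.05,"rx":0,"ry":0,"rz":0,"jaw":0},{"dx":0,"dy":0,"dz":-0.05,"rx":0,"ry":0,"rz":0,"jaw":0}]'|egrep 'pos|force'; done
```

```text
tool_pos: [0.4658, 0.1156, 0.0681]
contact_force: [-0.8, 0.2, 2.8]
tool_pos: [0.4658, 0.1156, 0.0675]
contact_force: [-0.3, 0.3, 2.6]
```

Key 1 makes contact at 69 mm and yields at about 2.6 N, so it is up. Next is key 2.

```bash
python3 -m crank '[{"dx":0,"dy":0,"dz":1.2,"rx":0,"ry":0,"rz":0,"jaw":0},{"dx":-0.2,"dy":-2.4,"dz":1.2,"rx":0,"ry":0,"rz":0,"jaw":0},{"dx":-0.4,"dy":-4.7,"dz":1.2,"rx":0,"ry":0,"rz":0,"jaw":0},{"dx":-0.4,"dy":-4.7,"dz":1.2,"rx":0,"ry":0,"rz":0,"jaw":0},{"dx":-0.4,"dy":-4.7,"dz":0.7,"rx":0,"ry":0,"rz":0,"jaw":0},{"dx":-0.4,"dy":-4.7,"dz":0.3,"rx":0,"ry":0,"rz":0,"jaw":0},{"dx":-0.4,"dy":-4.7,"dz":0.3,"rx":0,"ry":0,"rz":0,"jaw":0},{"dx":-0.4,"dy":-4.7,"dz":0.3,"rx":0,"ry":0,"rz":0,"jaw":0}]'|egrep 'pos|force'
for i in 1 2 3 4 5; do python3 -m crank '[{"dx":0,"dy":0,"dz":-0.05,"rx":0,"ry":0,"rz":0,"jaw":0},{"dx":0,"dy":0,"dz":-0.05,"rx":0,"ry":0,"rz":0,"jaw":0}]'|egrep 'pos|force'; done
```

```text
tool_pos: [0.4611, 0.0691, 0.0696]
contact_force: [-0.2, -0.0, -1.1]
tool_pos: [0.4617, 0.069, 0.0698]
contact_force: [-0.6, -0.3, -0.5]
tool_pos: [0.4618, 0.0688, 0.0695]
contact_force: [0.1, 0.6, 0.6]
tool_pos: [0.4617, 0.0686, 0.069]
contact_force: [-1.2, -0.7, -0.1]
tool_pos: [0.4617, 0.0685, 0.0684]
contact_force: [-0.2, -0.2, -0.1]
tool_pos: [0.4616, 0.0685, 0.0679]
contact_force: [0.1, -0.8, 0.9]
```

```bash
for i in 1 2; do python3 -m crank '[{"dx":0,"dy":0,"dz":-0.05,"rx":0,"ry":0,"rz":0,"jaw":0},{"dx":0,"dy":0,"dz":-0.05,"rx":0,"ry":0,"rz":0,"jaw":0}]'|egrep 'pos|force'; done
```

```text
tool_pos: [0.4616, 0.0685, 0.0673]
contact_force: [-0.1, 0.5, -0.2]
tool_pos: [0.4617, 0.0686, 0.0669]
contact_force: [-0.5, 0.2, -0.1]
```

No contact 2 mm below the height of an up key, so key 2 is probably the latched one. I'll keep going down gently.

```bash
for i in 1 2 3; do python3 -m crank '[{"dx":0,"dy":0,"dz":-0.05,"rx":0,"ry":0,"rz":0,"jaw":0},{"dx":0,"dy":0,"dz":-0.05,"rx":0,"ry":0,"rz":0,"jaw":0}]'|egrep 'pos|force'; done
```

```text
tool_pos: [0.4616, 0.0686, 0.0663]
contact_force: [-0.2, -0.0, 0.0]
tool_pos: [0.4617, 0.0686, 0.0659]
contact_force: [0.1, -0.2, -0.5]
tool_pos: [0.4616, 0.0686, 0.0654]
contact_force: [0.2, -0.7, -0.8]
```

```bash
for i in 1 ; do python3 -m crank '[{"dx":0,"dy":0,"dz":-0.05,"rx":0,"ry":0,"rz":0,"jaw":0},{"dx":0,"dy":0,"dz":-0.05,"rx":0,"ry":0,"rz":0,"jaw":0}]'|egrep 'pos|force'; done
```

```text
tool_pos: [0.4618, 0.0686, 0.0651]
contact_force: [-0.7, -0.5, 0.4]
```

```bash
for i in 1 2; do python3 -m crank '[{"dx":0,"dy":0,"dz":-0.03,"rx":0,"ry":0,"rz":0,"jaw":0},{"dx":0,"dy":0,"dz":-0.03,"rx":0,"ry":0,"rz":0,"jaw":0},{"dx":0,"dy":0,"dz":-0.03,"rx":0,"ry":0,"rz":0,"jaw":0}]'|egrep 'pos|force'; done
```

```text
tool_pos: [0.4618, 0.0686, 0.0649]
contact_force: [-2.1, -0.5, 3.0]
tool_pos: [0.4618, 0.0686, 0.0645]
contact_force: [-1.5, 0.6, 3.9]
```

Key 2 makes contact at 65 mm and stays firm to nearly 4 N, so it is the latched one. Next is key 3.

```bash
python3 -m crank '[{"dx":0,"dy":0,"dz":1.5,"rx":0,"ry":0,"rz":0,"jaw":0},{"dx":-0.1,"dy":-2.3,"dz":1.5,"rx":0,"ry":0,"rz":0,"jaw":0},{"dx":-0.2,"dy":-4.6,"dz":1.5,"rx":0,"ry":0,"rz":0,"jaw":0},{"dx":-0.2,"dy":-4.6,"dz":1.5,"rx":0,"ry":0,"rz":0,"jaw":0},{"dx":-0.2,"dy":-4.6,"dz":1.0,"rx":0,"ry":0,"rz":0,"jaw":0},{"dx":-0.2,"dy":-4.6,"dz":0.6,"rx":0,"ry":0,"rz":0,"jaw":0},{"dx":-0.2,"dy":-4.6,"dz":0.6,"rx":0,"ry":0,"rz":0,"jaw":0},{"dx":-0.2,"dy":-4.6,"dz":0.6,"rx":0,"ry":0,"rz":0,"jaw":0}]'|egrep 'pos|force'
for i in 1 2 3 4 5; do python3 -m crank '[{"dx":0,"dy":0,"dz":-0.05,"rx":0,"ry":0,"rz":0,"jaw":0},{"dx":0,"dy":0,"dz":-0.05,"rx":0,"ry":0,"rz":0,"jaw":0}]'|egrep 'pos|force'; done
```

```text
tool_pos: [0.4592, 0.0232, 0.0696]
contact_force: [-0.1, -0.6, 0.1]
tool_pos: [0.4596, 0.0231, 0.0696]
contact_force: [-0.0, 0.3, 0.7]
tool_pos: [0.4597, 0.0228, 0.0693]
contact_force: [0.3, -0.1, 0.3]
tool_pos: [0.4598, 0.0227, 0.069]
contact_force: [0.2, 0.6, 2.6]
tool_pos: [0.4598, 0.0227, 0.0685]
contact_force: [-0.6, 1.5, 1.8]
tool_pos: [0.4598, 0.0227, 0.0679]
contact_force: [-0.4, 1.4, 2.9]
```

Key 3 is up. Next is key 4.

```bash
python3 -m crank '[{"dx":0,"dy":0,"dz":1.2,"rx":0,"ry":0,"rz":0,"jaw":0},{"dx":-0.1,"dy":-2.3,"dz":1.2,"rx":0,"ry":0,"rz":0,"jaw":0},{"dx":-0.3,"dy":-4.6,"dz":1.2,"rx":0,"ry":0,"rz":0,"jaw":0},{"dx":-0.3,"dy":-4.6,"dz":1.2,"rx":0,"ry":0,"rz":0,"jaw":0},{"dx":-0.3,"dy":-4.6,"dz":0.7,"rx":0,"ry":0,"rz":0,"jaw":0},{"dx":-0.3,"dy":-4.6,"dz":0.25,"rx":0,"ry":0,"rz":0,"jaw":0},{"dx":-0.3,"dy":-4.6,"dz":0.25,"rx":0,"ry":0,"rz":0,"jaw":0},{"dx":-0.3,"dy":-4.6,"dz":0.25,"rx":0,"ry":0,"rz":0,"jaw":0}]'|egrep 'pos|force'
for i in 1 2 3 4 5; do python3 -m crank '[{"dx":0,"dy":0,"dz":-0.05,"rx":0,"ry":0,"rz":0,"jaw":0},{"dx":0,"dy":0,"dz":-0.05,"rx":0,"ry":0,"rz":0,"jaw":0}]'|egrep 'pos|force'; done
```

```text
tool_pos: [0.4561, -0.0228, 0.0696]
contact_force: [-0.6, 0.2, 0.2]
tool_pos: [0.4566, -0.0229, 0.0696]
contact_force: [-0.0, 0.2, 0.2]
tool_pos: [0.4567, -0.0232, 0.0693]
contact_force: [0.4, -0.2, 0.2]
tool_pos: [0.4568, -0.0233, 0.069]
contact_force: [-0.0, 1.1, 2.0]
tool_pos: [0.4568, -0.0233, 0.0685]
contact_force: [-0.4, 1.6, 1.7]
tool_pos: [0.4568, -0.0233, 0.068]
contact_force: [-1.4, 1.4, 3.1]
```

Key 4 is up too. Back to key 2, to hover just above its latched height.

```bash
python3 -m crank '[{"dx":0,"dy":0,"dz":1.5,"rx":0,"ry":0,"rz":0,"jaw":0},{"dx":0.2,"dy":3.0,"dz":1.5,"rx":0,"ry":0,"rz":0,"jaw":0},{"dx":0.4,"dy":6.0,"dz":1.5,"rx":0,"ry":0,"rz":0,"jaw":0},{"dx":0.5,"dy":9.2,"dz":1.5,"rx":0,"ry":0,"rz":0,"jaw":0},{"dx":0.5,"dy":9.2,"dz":1.5,"rx":0,"ry":0,"rz":0,"jaw":0},{"dx":0.5,"dy":9.2,"dz":0.6,"rx":0,"ry":0,"rz":0,"jaw":0},{"dx":0.5,"dy":9.2,"dz":0,"rx":0,"ry":0,"rz":0,"jaw":0},{"dx":0.5,"dy":9.2,"dz":0,"rx":0,"ry":0,"rz":0,"jaw":0},{"dx":0.5,"dy":9.2,"dz":-0.2,"rx":0,"ry":0,"rz":0,"jaw":0},{"dx":0.5,"dy":9.2,"dz":-0.2,"rx":0,"ry":0,"rz":0,"jaw":0}]'|egrep 'pos|force'
for i in 1 2 3; do python3 -m crank '[{"dx":0,"dy":0,"dz":-0.05,"rx":0,"ry":0,"rz":0,"jaw":0},{"dx":0,"dy":0,"dz":-0.1,"rx":0,"ry":0,"rz":0,"jaw":0},{"dx":0,"dy":0,"dz":-0.1,"rx":0,"ry":0,"rz":0,"jaw":0}]'|egrep 'pos|force'; done
```

```text
tool_pos: [0.4612, 0.0676, 0.0651]
contact_force: [0.5, 0.2, -0.1]
tool_pos: [0.4619, 0.0682, 0.065]
contact_force: [-0.4, -0.6, 0.2]
tool_pos: [0.462, 0.0684, 0.0643]
contact_force: [-1.3, -0.5, 3.4]
tool_pos: [0.462, 0.0685, 0.0632]
contact_force: [-1.2, -1.5, 5.5]
```

```bash
for i in 1 2; do python3 -m crank '[{"dx":0,"dy":0,"dz":-0.05,"rx":0,"ry":0,"rz":0,"jaw":0},{"dx":0,"dy":0,"dz":-0.1,"rx":0,"ry":0,"rz":0,"jaw":0},{"dx":0,"dy":0,"dz":-0.1,"rx":0,"ry":0,"rz":0,"jaw":0}]'|egrep 'pos|force'; done
```

```text
tool_pos: [0.462, 0.0685, 0.0621]
contact_force: [-1.5, -2.3, 6.2]
tool_pos: [0.462, 0.0684, 0.0612]
contact_force: [-1.9, -1.9, 5.8]
```

The key is now about 3.8 mm down. I'll add a hair more for margin, then lift and back off high enough for a look.

```bash
python3 -m crank '[{"dx":0,"dy":0,"dz":-0.03,"rx":0,"ry":0,"rz":0,"jaw":0},{"dx":0,"dy":0,"dz":-0.03,"rx":0,"ry":0,"rz":0,"jaw":0}]'|egrep 'pos|force'
python3 -m crank '[{"dx":0,"dy":0,"dz":0.3,"rx":0,"ry":0,"rz":0,"jaw":0},{"dx":0,"dy":0,"dz":0.6,"rx":0,"ry":0,"rz":0,"jaw":0},{"dx":0,"dy":0,"dz":1.5,"rx":0,"ry":0,"rz":0,"jaw":0},{"dx":0,"dy":0,"dz":4,"rx":0,"ry":0,"rz":0,"jaw":0},{"dx":0,"dy":0,"dz":7,"rx":0,"ry":0,"rz":0,"jaw":0},{"dx":0,"dy":4,"dz":10,"rx":0,"ry":0,"rz":0,"jaw":0},{"dx":0,"dy":8,"dz":12,"rx":0,"ry":0,"rz":0,"jaw":0},{"dx":0,"dy":12,"dz":14,"rx":0,"ry":0,"rz":0,"jaw":0},{"dx":0,"dy":16,"dz":14,"rx":0,"ry":0,"rz":0,"jaw":0},{"dx":0,"dy":20,"dz":14,"rx":0,"ry":0,"rz":0,"jaw":0},{"dx":0,"dy":24,"dz":14,"rx":0,"ry":0,"rz":0,"jaw":0},{"dx":0,"dy":24,"dz":14,"rx":0,"ry":0,"rz":0,"jaw":0}]'
python3 - <<'E'
from h import *
for n in("top","scene"): cv2.imwrite(f"pics/{n}2.png",optics.camera(n))
R=[]
for k in(0,2):
    R.append(np.hstack([cv2.resize(cv2.imread(f"pics/top{k}.png")[145:240,175:285],(396,300)),cv2.resize(cv2.imread(f"pics/scene{k}.png")[155:215,215:295],(400,300),interpolation=2)]))
cv2.imwrite("pics/c2.png",np.vstack(R))
# displacement of loose things: mean colour blob shift between before/after
a,b=[cv2.cvtColor(cv2.imread(f"pics/top{k}.png"),cv2.COLOR_BGR2HSV) for k in(0,2)]
for nm,(u,v) in dict(glue=(215,173),ear=(249,178),jar=(160,213),hand=(295,190),cup=(101,178),drops=(375,228)).items():
    s=np.s_[v-20:v+20,u-20:u+20]; r=cv2.matchTemplate(cv2.imread("pics/top2.png")[s],cv2.imread("pics/top0.png")[v-12:v+12,u-12:u+12],cv2.TM_CCOEFF_NORMED);print(nm,cv2.minMaxLoc(r)[1::2])
E
```

```text
tool_pos: [0.462, 0.0684, 0.061]
contact_force: [-2.4, -2.0, 6.0]
time_s: 13.03
tool_pos: [0.4612, 0.3145, 0.2013]
orientation: [0.0, 0.035, 0.999, 0.002]
contact_force: [0.8, 0.4, -0.4]
width: -0.0001
glue (0.9996834397315979, (8, 8))
ear (0.9996302127838135, (8, 8))
jar (0.9994859099388123, (8, 8))
hand (0.9992968440055847, (8, 8))
cup (0.45675453543663025, (6, 15))
drops (0.9995500445365906, (8, 8))
```

View pics/c2.png

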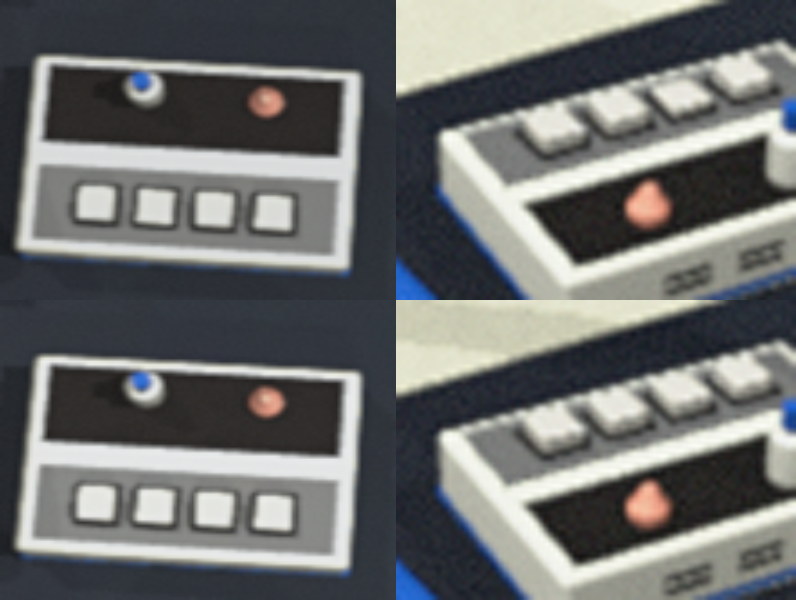

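In the scene view the third key from the left (the robot's second) sat lower before. All four are level now, and nothing on the deck has moved. The cup's low match score in the top view is probably the arm blocking it, so I'll check it in the scene pictures and then hand in.

Run:
```python
from h import *
for nm,u,v in(("cup",369,168),("brush",115,252)):
    r=cv2.matchTemplate(cv2.imread("pics/scene2.png")[v-20:v+20,u-20:u+20],cv2.imread("pics/scene0.png")[v-12:v+12,u-12:u+12],cv2.TM_CCOEFF_NORMED);print(nm,cv2.minMaxLoc(r)[1::2])
s=robot.read_state();print(s['tool_pos'],abs(s['qd']).max(),s['contact_force'])
print(robot.finish_job())
```

```text
cup (0.8230859041213989, (8, 8))
brush (0.9989168047904968, (8, 8))
[0.46099891 0.31052021 0.20029075] 0.051144660101754724 [-0.10684009 -0.60026004  0.95442492]
the job is handed in; nothing more can be done
None
```

I tapped all four keys from left to right, found the second one latched, and pressed it until it let go. All four keys now look level, and the job is handed in at about 13 s of the 58 s allowed.

- **Taps:** Keys 1, 3 and 4 met the fingers at 69 mm and yielded at about 2–3 N, pushed in no more than about 1.5 mm. Key 2 met them at 65 mm and was firm to nearly 4 N, so it was the latched one.
- **Release:** I pressed key 2 about 4 mm down, at about 6 N, then lifted clear to about 0.2 m high and to the left of the box. Before-and-after pictures show it has come up level with the others; that is judged by eye, as I did not measure the key heights afterwards.
- **Loose things:** The glue bottle, ear mould, amber jar, handpiece, brush and drops bottle all matched their starting position to the pixel.
- **Weak check:** The wax cup matched poorly in the top view (0.46), probably because the arm was in the way. In the scene view it showed no shift, but the match was weaker (0.82), perhaps from the arm's shadow. The fingers stayed well above it throughout.

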